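# Pin the brake caliper and gauge its pad gap

### The arm

A 6-joint arm with a two-finger parallel gripper is mounted at the origin on the work surface. World frame = base frame: x ahead of the robot, y to its left, z up, the work surface at z = 0. Lengths are in m, angles in rad, forces in N, time in s.
With the tool pointing down it reaches from about 0.3 to 0.875 m from the base axis. Payload 6.4 kg.
Tool frame: the origin (TCP) lies between the finger pads; the fingertips stand tcp_to_tips ahead of it and the grasp point (between the pads) lies 8 mm behind it (tcp_to_tips is the distance from the TCP to the fingertips, in m); z points along the fingers, y is the line along which they close (so a half turn about z gives the same grasp; the last joint's range is limited). The gripper opens to 85 mm and grips with 20 to 120 N. Pads are 22 mm wide; open, the fingers measure 114 mm over their backs; the gripper's body (76 mm by 85 mm) begins 54 mm behind the grasp point. The pads swing forward as they close: fully open they stand 13 mm farther back than shut.
Start: joints at [1.115, 0.181, 1.607, -0, 1.354, -0.206], TCP at [0.142, 0.557, 0.242] pointing down, gripper open.
Joint ranges: [-2.99, 2.99], [-0.89, 2.07], [0.3, 2.58], [-1.14, 4.28], [0, 2.63], [-3.12, 3.12]. Speed limits (rad/s): [2.57, 2.57, 3.01, 3.14, 3.14, 3.14].

### API

Orientations are given as a unit quaternion [w, x, y, z].
In Python, from plant import * gives the robot as it stands.
- The arm moves only by the tool move_arm, never from a script. Its argument "deltas" is a list that holds one entry, the list of rows, each a list of 7 numbers: the shift along the tool's x, y, z in m, then the turn, a rotation vector about the tool's x, y, z in rad, then the finger opening in m, from 0 to 0.0854. In form: [[[tx, ty, tz, rx, ry, rz, grip], ...]]. A call has 1 to 5 rows; each row is the pose to reach, as a shift and turn from the pose commanded when the call began, along the tool's axes at that moment; what a row does not reach only later rows make up. A row lasts 1/10 s, in which the tool goes at most 50 mm and 8.59 degrees, less where a joint would pass 70% of its speed; a pose out of reach is approached as far as the arm can. A call with a gripper value outside its range is refused whole. The fingers move at their own pace and stop on an object; "squeeze" is the grip in N (left out, the last holds). Time passes only in rows, so rows that repeat a pose let the fingers close. It gives the time, the measured TCP pose, the force, the opening and the grip force at its end, in the units of the state.
- read_state(): the state, without advancing time (a new reading comes with each control period).
- snapshot(name): name is "scene" or "top" or "wrist"; returns a dict with "pixels" (480x640x3 uint8, red, green, blue), "fx", "fy", "cx", "cy" (pixels), "extrinsics" (4x4, takes a point from camera to world coordinates). Camera axes: x right, y down, z forward; pixel columns grow to the right and rows downward; lengths in m; the calibration is good to about 2 mm. A picture is of the moment at which its call begins. There is no depth.
- sign_off(): hands the job in; it is judged then, once.
The state is a dict: "clock": time; "joint_pos": joint angles; "joint_vel": joint speeds; "effort": joint torques, N m; "ee_pos": TCP position; "orientation": TCP orientation; "force": force on the tool from outside, world axes, zero at the start; "moment": the same for the moment, N m; "grip_width": opening from 0.0 (shut) to 1.0 (fully open); "grip_force": force on a finger pad.
Only numpy, scipy, OpenCV 4.12 (cv2) and the standard library are available. Lean on these libraries where they do the work, as an engineer would, in place of code of your own. Each camera call takes 0.05 s, during which the arm holds its last target. There are 200 camera calls.

### The job

Take the long steel guide pin out of its wooden stand, push it down into the narrow upright tube on the brake caliper until its head rests on the rim, and let go of it. Then draw the flat wedge gauge out of the other stand, slide it tip down between the caliper's two sprung pads until it drags snugly against both, without ramming it in up to its handle, and finish still gripping it at that depth. Leave the other parts on the bench where they are.

Things in the scene. Friction and masses are not known exactly. Their poses are not given: they have to be found in the camera images.
- caliper: Dark cast brake caliper fixed to the bench, about 180 x 170 x 100 mm. Origin: on the bench, below the middle of the gap between the pads. Its x runs along the pads, y across the gap, z up. At x = -95 mm stands the bore tube; the two castings behind the pads (y from 55 to 81 mm on either side, 110 mm along x) are 92 mm high; the floor under the gap is 14 mm above the bench.
- bore_mouth (a point): Centre of the open mouth of the upright aluminium tube on the caliper (80 mm above the bench; outside diameter 23 mm, bore 14 mm, 65 mm deep). Axes as the caliper's. The tube is open and clear all round except the pads, which begin 51 mm away along the caliper's +x.
- gap_top (a point): Middle of the gap between the two pads at the height of the pads' top edges, 100 mm above the bench. Axes as the caliper's.
- pad_a: Brake pad on the caliper's +y side: upright dark lining 76 (x) x 10 (y) x 68 mm high on a steel back plate. Origin: middle of the lining's inner face, at the height of its top edge; y across the gap, z up. It slides outward along y on its own spring: yields from about 4 N, then 3 N per mm, up to 12 mm. The top 9 mm of the lining is chamfered, about 4 mm back at the top.
- pad_b: The same pad on the -y side, mirrored, with its own spring: the lining's inner face is at its origin, the rest towards -y. The open gap, 5 to 7.5 mm, is the distance between the two pads' origins.
- pin: Steel guide pin, 90 g: a shank of diameter 10 mm and 62 mm long below a plain round head of diameter 18 mm and 32 mm high. Origin: centre of the underside of the head (the shoulder); z up along the pin. It stands with its head on the pin stand's top, shank in a hole 13 mm wide, in one of the stand's two holes; it must be lifted 65 mm to come clear.
- stub: Short plug in the stand's other hole, 84 mm from the pin: low broad head of diameter 26 mm, 12 mm high, shank 30 mm. Origin: underside of the head. Not needed; leave it.
- pin_stand: Wooden block fixed on the bench, 140 (x) x 56 (y) x 76 mm high, with two holes in its top at x = -42 and +42 mm. Origin: centre of its underside.
- gauge: Wedge gauge, 140 g: aluminium handle 36 (x) x 22 (y) x 48 mm high above a steel blade 24 mm wide (x), 75 mm long, tapering in thickness (y) from 12 mm at the handle to 2.5 mm at the tip. Origin: centre of the handle's underside; y across the thickness, z up. It stands tip down in its stand, handle resting on the stand's top; lift 80 mm to clear.
- gauge_tip (a point): Middle of the blade's lower end, 75 mm below the gauge's origin. Axes as the gauge's. The blade meets both pads when its tip is about 28 to 48 mm below their top edges (more for a wider gap); 7 to 20 mm deeper it has spread each pad about 0.5 to 1.3 mm and drags with roughly 5 to 13 N: that is snug.
- gauge_stand: Wooden block fixed on the bench, 70 (x) x 60 (y) x 88 mm high, with one slot (28 x 15 mm, long side along x, 84 mm deep) in the middle of its top. Origin: centre of its underside.
- race: Loose steel bearing ring, diameter 84 mm, 18 mm high; bystander.
- spare_pad: Spare brake pad lying flat, 88 x 50 x 16 mm; bystander.
- spanner: Steel spanner 160 mm long lying on the bench near the robot; bystander.
- oil_can: Grey can, diameter 64 mm, 140 mm high; bystander.
- carton: Cardboard carton 70 x 100 x 60 mm; bystander.
- collar: Stepped steel collar, diameter 44 mm, 28 mm high; bystander.
There are look-alikes about, which are no part of the job. Leave any orange or red look-alike of the gauge alone. Leave any turquoise look-alike of the caliper alone.

How it is judged:
By the outcome, as a careful person would: the job done as asked, in the order asked, and still so for the second after the job is handed in, while the arm keeps its last pose, push and grip.
It also fails if it takes over 58 s, if anything falls off the work surface, if the arm or the gripper's body presses on something with over 40 N, if the wrist force passes 120 N, or if a joint passes its speed limit or range.

## Working session

There is one attempt and no reset: what is moved stays moved. The work goes in short steps, Python scripts to look and compute and a tool call to move; the robot and the scene stay as the last step left them, time stands still between calls to the robot, and variables do not carry over. Pictures are saved under pics/ and viewed, at most 10 in all, crops included, and the job is handed in when it is done.

Besides the shell and the picture viewer there is one more tool, called after "Emit:" as name([rows], argument=value, ...), one row to a line, values as JSON. move_arm: Moves the arm, as the interface text tells. Its arguments: {"type":"object","properties":{"deltas":{"type":"array","items":{"type":"array","items":{"type":"array","items":{"type":"number"}}}},"squeeze":{"type":"number"}},"required":["deltas"]}

```bash
mkdir -p pics; ls
cat > h.py <<'E'
from plant import *
import numpy as np, cv2
def snap(n,f=None):
    s=snapshot(n); im=cv2.cvtColor(np.asarray(s["pixels"],np.uint8),cv2.COLOR_RGB2BGR)
    if f: cv2.imwrite("pics/"+f,im); np.savez("pics/"+f+".npz",im=im,K=[s["fx"],s["fy"],s["cx"],s["cy"]],T=s["extrinsics"])
    return im
def load(f):
    d=np.load("pics/"+f+".npz"); return d["im"],d["K"],d["T"]
def ray(K,T,u,v):
    d=T[:3,:3]@np.array([(u-K[2])/K[0],(v-K[3])/K[1],1]); return T[:3,3],d/np.linalg.norm(d)
def plane(K,T,u,v,z):
    o,d=ray(K,T,u,v); return o+d*(z-o[2])/d[2]
def proj(K,T,p):
    q=T[:3,:3].T@(np.asarray(p)-T[:3,3]); return np.array([K[0]*q[0]/q[2]+K[2],K[1]*q[1]/q[2]+K[3]])
def tri(rays):
    A=np.zeros((3,3));b=np.zeros(3)
    for o,d in rays:
        P=np.eye(3)-np.outer(d,d);A+=P;b+=P@o
    p=np.linalg.solve(A,b); return p,[np.linalg.norm((np.eye(3)-np.outer(d,d))@(p-o)) for o,d in rays]
E
python3 - <<'E'
from h import *
for n in("scene","top","wrist"):
    snap(n,n+"0.png"); im,K,T=load(n+"0.png"); print(n,K,T.round(3).tolist())
print(read_state())
E
```

```text
pics
scene [517.37926588 517.37926588 313.24970606 237.89460625] [[-0.29, 0.742, -0.604, 1.157], [0.957, 0.215, -0.195, 0.181], [-0.015, -0.635, -0.772, 0.942], [0.0, 0.0, 0.0, 1.0]]
top [548.77061283 548.77061283 301.85299826 242.04980984] [[-0.01, -0.997, 0.074, 0.395], [-1.0, 0.011, 0.013, -0.05], [-0.014, -0.073, -0.997, 1.472], [0.0, 0.0, 0.0, 1.0]]
wrist [339.18221296 339.18221296 320.53260339 234.43556849] [[0.248, 0.932, 0.265, 0.075], [0.969, -0.238, -0.069, 0.573], [-0.001, 0.273, -0.962, 0.374], [0.0, 0.0, 0.0, 1.0]]
{'clock': 0.15, 'joint_pos': array([ 1.11470940e+00,  1.81411088e-01,  1.60775993e+00, -2.36327014e-05,
        1.35378528e+00, -2.06300544e-01]), 'joint_vel': array([ 3.46109834e-05, -2.36971502e-03, -2.46020493e-03, -3.28312795e-04,
        2.28784096e-04, -9.40704404e-04]), 'effort': array([ 1.13383860e-03, -4.45259607e+01, -3.51692176e+01, -1.18763505e-04,
        5.78333682e-03, -3.99653430e-07]), 'ee_pos': array([0.1419489 , 0.55679109, 0.24157709]), 'orientation': array([-2.10800093e-04,  1.24566195e-01,  9.92211065e-01, -6.48522987e-04]), 'force': array([ 0.65473503, -0.26159276,  0.51752258]), 'moment': array([ 0.03417737, -0.00455809,  0.01566945]), 'grip_force': 0.0, 'grip_width': 1.0001060178163144}
```

View pics/scene0.png

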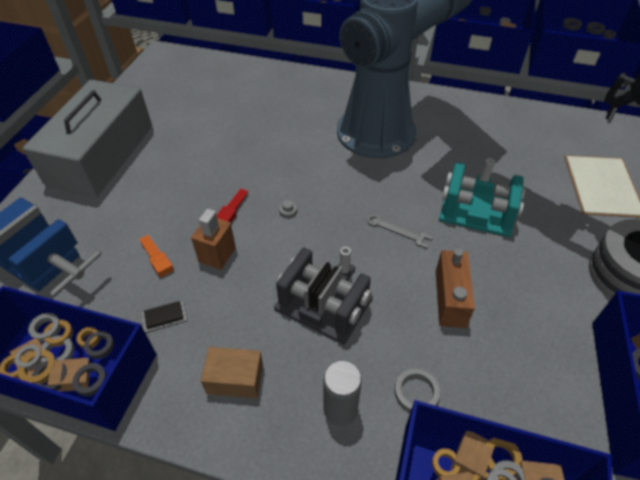

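View pics/top0.png

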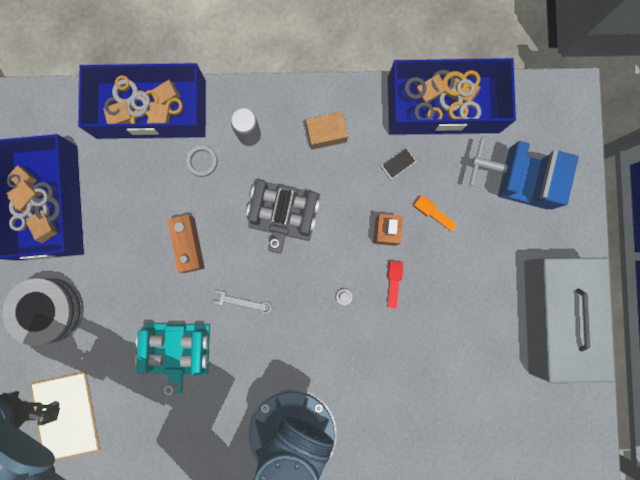

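The scene view shows the pin stand near (455,285), the caliper near (325,290) with its tube at (345,257), and the gauge stand near (213,240). In the top view these are at (185,243), (283,210) with tube (275,243), and (388,228). I'll zoom in on all three.

Run:
```python
from h import *
s=load("scene0.png")[0];t=load("top0.png")[0]
def c(im,x,y,w=66,h=50): return cv2.resize(im[y-h:y+h,x-w:x+w],(400,300),interpolation=cv2.INTER_CUBIC)
cv2.imwrite("pics/c1.png",np.vstack([np.hstack([c(s,456,285),c(t,185,243)]),np.hstack([c(s,325,285),c(t,283,215)])]))
cv2.imwrite("pics/c2.png",np.hstack([c(s,213,235,40,30),c(t,390,228,40,30)]))
```

```text
(no output)
```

View pics/c1.png

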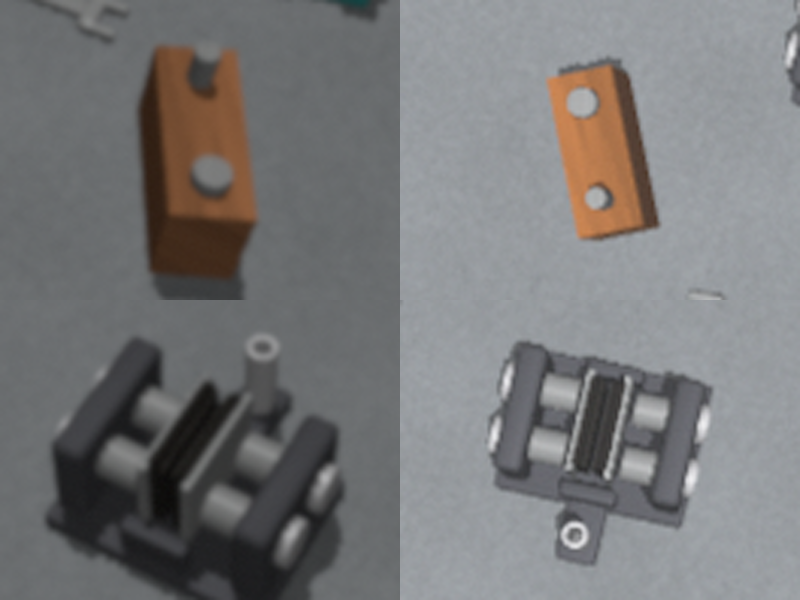

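View pics/c2.png

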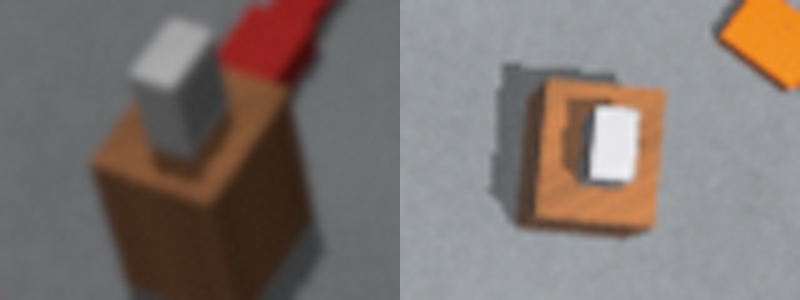

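The crops show the pin as the narrow tall head: scene (458,251), top (184,258). The broad stub is at the other end of the stand. The tube mouth is at scene (345.5,250.5) and top (274.7,242.2), and the gauge handle top is at scene (207.6,215.4) and top (393.4,226.6). I'll triangulate these.

Run:
```python
from h import *
_,Ks,Ts=load("scene0.png");_,Kt,Tt=load("top0.png")
for n,a,b in [("pin top",(458.3,250.8),(184.3,258)),("mouth",(345.5,250.5),(274.7,242.2)),("gauge top",(207.6,215.4),(393.4,226.6)),("stub",(460,292),(181,223.5))]:
    p,e=tri([ray(Ks,Ts,*a),ray(Kt,Tt,*b)]); print(n,p.round(4),np.round(e,4))
# stand orientation from top crop line; pad back plates lines
def w(x,y,ox,oy,s,z): return plane(Kt,Tt,x/s+ox,y/s+oy,z)
a=w(149,80,119,193,3.03,.076);b=w(181,240,119,193,3.03,.076);print("pinstand ax",np.degrees(np.arctan2(*(a-b)[[1,0]])))
a=w(204,378-300,217,165,3.03,.1);b=w(178,475-300,217,165,3.03,.1);print("pads x ax",np.degrees(np.arctan2(*(a-b)[[1,0]])))
a=w(190,92,217,165,3.03,.1);
a=w(138,80,350,198,5,.088);b=w(265,92,350,198,5,.088);c=w(255,230,350,198,5,.088);print("gstand",np.degrees(np.arctan2(*(a-b)[[1,0]])),np.degrees(np.arctan2(*(b-c)[[1,0]])))
for x,y in [(197,107),(239,110),(235,185),(185,180)]: print(w(x,y,350,198,5,.136).round(4))
```

```text
pin top [0.4583 0.2624 0.1114] [0.0013 0.0013]
mouth [0.4975 0.0384 0.0807] [0.0008 0.0008]
gauge top [ 0.5285 -0.2554  0.134 ] [0.001 0.001]
stub [0.5463 0.2772 0.095 ] [0.0034 0.0034]
pinstand ax 11.70568208462993
pads x ax -15.319644529957895
gstand 83.89276632014882 -5.44069869028426
[ 0.5465 -0.2466  0.136 ]
[ 0.5448 -0.2671  0.136 ]
[ 0.508  -0.2643  0.136 ]
[ 0.5107 -0.24    0.136 ]
```

```bash
cat >> h.py <<'E'
from scipy.spatial.transform import Rotation as R
def Rt():
    q=read_state()["orientation"]; return R.from_quat([q[1],q[2],q[3],q[0]])
def go(p,yaw_y=None):
    "tool-frame shift to world point p; rotvec so tool y points at yaw_y deg, z down"
    s=read_state(); r=Rt(); d=r.inv().apply(np.asarray(p)-s["ee_pos"]); out=[d.round(4).tolist()]
    if yaw_y is not None:
        a=np.radians(yaw_y); y=np.array([np.cos(a),np.sin(a),0]); z=np.array([0,0,-1.]); x=np.cross(y,z)
        out.append((r.inv()*R.from_matrix(np.c_[x,y,z])).as_rotvec().round(4).tolist())
    print("go",*out)
E
python3 - <<'E'
from h import *
import plant
print([ (k,getattr(plant,k)) for k in dir(plant) if not k.startswith('_') and not callable(getattr(plant,k))])
go([.458,.262,.22],75)
E
```

```text
[('tcp_to_tips', 0.011)]
go [-0.3791, -0.2075, 0.0218] [-0.0013, -0.0002, 0.012]
```

Emit:
move_arm([
  [[-0.045, -0.025, 0, 0, 0, 0, 0.0854], [-0.09, -0.05, 0, 0, 0, 0, 0.0854], [-0.135, -0.075, 0.005, 0, 0, 0, 0.0854], [-0.18, -0.1, 0.005, 0, 0, 0, 0.0854], [-0.22, -0.12, 0.01, 0, 0, 0, 0.0854]],
], squeeze=40)

```text
clock: 0.65
ee_pos: [0.3259, 0.3858, 0.2327]
orientation: [0.0, 0.124, 0.992, 0.0]
force: [1.5, 1.0, 1.2]
grip_width: 0.995
grip_force: 0.0
```

Emit:
move_arm([
  [[-0.04, -0.022, 0, 0, 0, 0, 0.0854], [-0.08, -0.044, 0, 0, 0, 0, 0.0854], [-0.12, -0.066, 0.005, 0, 0, 0, 0.0854], [-0.15, -0.084, 0.01, 0, 0, 0, 0.0854], [-0.159, -0.0875, 0.01, 0, 0, 0, 0.0854]],
])

```text
clock: 1.15
ee_pos: [0.4589, 0.2603, 0.2215]
orientation: [-0.0, 0.126, 0.992, -0.001]
force: [-0.5, -0.1, -0.8]
grip_width: 1.001
grip_force: 0.0
```

Run:
```python
from h import *
snap("wrist","w1.png");go([.458,.262,.22],75); im,K,T=load("w1.png"); print(T.round(4).tolist(), proj(K,T,[.458,.262,.108]))
```

```text
go [0.0013, 0.0008, 0.0018] [-0.0009, -0.0003, 0.0083]
[[0.2517, 0.9311, 0.2641, 0.3924], [0.9678, -0.242, -0.0693, 0.277], [-0.0006, 0.2731, -0.962, 0.3535], [0.0, 0.0, 0.0, 1.0]] [323.34021542 231.31725223]
```

View pics/w1.png

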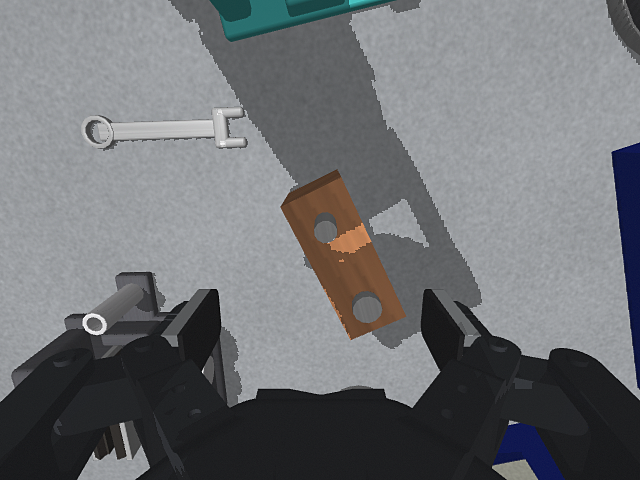

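The wrist view shows the pin head at about (325,228), the stub at (367,308), and the tube mouth at (94,324). The prediction for the pin was (323,231), so the estimate holds. I'll refine it from the blob.

Run:
```python
from h import *
im,K,T=load("w1.png"); hsv=cv2.cvtColor(im,cv2.COLOR_BGR2HSV)
m=((hsv[...,1]<70)).astype(np.uint8); m[:205]=0;m[265:]=0;m[:,:300]=0;m[:,:]*=1;m[:,350:]=0
n,l,st,c=cv2.connectedComponentsWithStats(m)
print(st[1:],c[1:])
i=l[228,325]; print(i)
x,y,w,h,a=st[i]; rows=[(r,np.flatnonzero(l[r]==i).min(),np.flatnonzero(l[r]==i).max()) for r in range(y,y+h,3)];print(rows)
_,Ks,Ts=load("scene0.png");_,Kt,Tt=load("top0.png")
for v in (226,227.5,229): 
    print(plane(K,T,325,v,.108).round(4), tri([ray(K,T,325,v),ray(Ks,Ts,458.3,250.8),ray(Kt,Tt,184.3,258)]))
print("mouth",plane(K,T,94,324,.08),proj(K,T,[.4975,.0384,.08]))
```

```text
[[314 212  23  31 579]
 [300 245  11  20 116]] [[325.01381693 227.49395509]
 [303.23275862 257.57758621]]
1
[(212, np.int64(326), np.int64(327)), (215, np.int64(318), np.int64(332)), (218, np.int64(316), np.int64(334)), (221, np.int64(315), np.int64(335)), (224, np.int64(315), np.int64(335)), (227, np.int64(314), np.int64(336)), (230, np.int64(314), np.int64(336)), (233, np.int64(314), np.int64(336)), (236, np.int64(315), np.int64(335)), (239, np.int64(317), np.int64(333)), (242, np.int64(322), np.int64(329))]
[0.4543 0.2642 0.108 ] (array([0.45619992, 0.26335414, 0.10780806]), [np.float64(0.001962111510109773), np.float64(0.0011628770584475635), np.float64(0.0028394317349639472)])
[0.4554 0.2639 0.108 ] (array([0.45668355, 0.26319387, 0.10857879]), [np.float64(0.0015429675181674945), np.float64(0.0011078678042720008), np.float64(0.0024140580145959926)])
[0.4566 0.2637 0.108 ] (array([0.45716515, 0.26303386, 0.10935311]), [np.float64(0.001141565788945994), np.float64(0.001069939060927399), np.float64(0.00203486587240921)])
mouth [0.49754619 0.03730199 0.08      ] [ 95.09452045 323.68515875]
```

Run:
```python
from h import *
im,K,T=load("w1.png")
_,Ks,Ts=load("scene0.png");_,Kt,Tt=load("top0.png")
print(plane(K,T,325,231.3,.108).round(4), tri([ray(K,T,325,231.3),ray(Ks,Ts,458.3,250.8),ray(Kt,Tt,184.3,258)]))
go([.458,.263,.0915],75)
```

```text
[0.4583 0.2632 0.108 ] (array([0.45789957, 0.26278907, 0.11054699]), [np.float64(0.0006217341617819931), np.float64(0.0010521039650333952), np.float64(0.001613923184849104)])
go [0.0016, 0.0019, 0.1303] [-0.0009, -0.0003, 0.0083]
```

Emit:
move_arm([
  [[0.001, 0.001, 0.035, 0, 0, 0.008, 0.06], [0.0015, 0.0015, 0.07, 0, 0, 0.008, 0.045], [0.0015, 0.002, 0.1, 0, 0, 0.008, 0.045], [0.0015, 0.002, 0.12, 0, 0, 0.008, 0.045], [0.0015, 0.002, 0.13, 0, 0, 0.008, 0.045]],
])

```text
clock: 1.7
ee_pos: [0.454, 0.2661, 0.0903]
orientation: [-0.002, 0.128, 0.992, -0.001]
force: [0.2, -0.1, 1.4]
grip_width: 0.527
grip_force: 0.0
```

Emit:
move_arm([
  [[0, 0, 0, 0, 0, 0, 0.03], [0, 0, 0, 0, 0, 0, 0.01], [0, 0, 0, 0, 0, 0, 0.0], [0, 0, 0, 0, 0, 0, 0.0], [0, 0, 0, 0, 0, 0, 0.0]],
], squeeze=50)

```text
clock: 2.2
ee_pos: [0.4569, 0.2657, 0.0933]
orientation: [0.001, 0.129, 0.992, 0.0]
force: [-1.1, 0.2, 1.9]
grip_width: 0.192
grip_force: 48.8
```

Emit:
move_arm([
  [[0, 0, -0.02, 0, 0, 0, 0.0], [0, 0, -0.045, 0, 0, 0, 0.0], [0, 0, -0.075, 0, 0, 0, 0.0], [0, 0, -0.105, 0, 0, 0, 0.0], [0, 0, -0.11, 0, 0, 0, 0.0]],
])

```text
clock: 2.7
ee_pos: [0.4587, 0.2662, 0.2068]
orientation: [0.003, 0.129, 0.992, 0.002]
force: [0.8, -0.0, -0.9]
grip_width: 0.191
grip_force: 48.9
```

Run:
```python
from h import *
s=read_state();print(s["ee_pos"],s["force"],s["grip_width"],s["grip_force"])
go([.485,.10,.2],75)
im=snap("wrist","w2.png")
```

```text
[0.45867555 0.26619058 0.20676217] [ 0.80278605 -0.03708705 -0.92595679] 0.1909518501492429 48.85152518749237
go [-0.0678, -0.154, 0.0066] [0.0042, 0.0065, 0.0039]
```

View pics/w2.png

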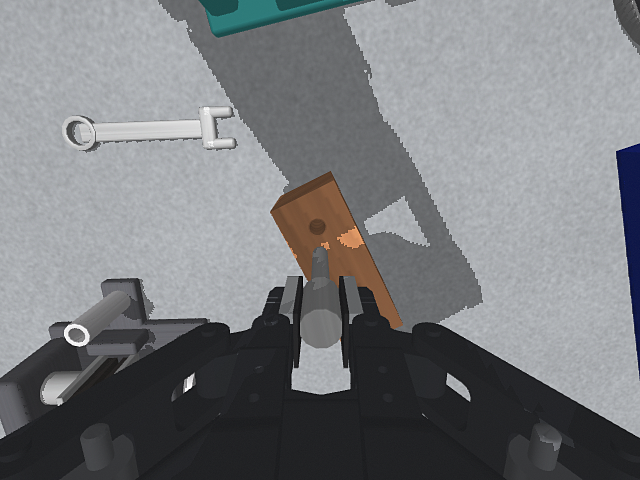

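The pin is held upright, with its head at (322,328) and its tip at about (319,250). The stand hole is empty, and the tube mouth is at (77,335). Next I'll move near the tube.

Emit:
move_arm([
  [[-0.015, -0.034, 0, 0, 0, 0, 0.0], [-0.03, -0.07, 0, 0, 0, 0, 0.0], [-0.045, -0.105, 0, 0, 0, 0, 0.0], [-0.06, -0.14, 0, 0, 0, 0, 0.0], [-0.068, -0.155, 0, -0.003, -0.003, 0, 0.0]],
])

```text
clock: 3.25
ee_pos: [0.4819, 0.0956, 0.2007]
orientation: [0.001, 0.13, 0.992, 0.001]
force: [0.1, 0.9, -1.5]
grip_width: 0.189
grip_force: 49.1
```

Emit:
move_arm([
  [[0, 0, 0, 0, 0, 0, 0.0], [0, 0, 0, 0, 0, 0, 0.0]],
])

```text
clock: 3.45
ee_pos: [0.4818, 0.0982, 0.2012]
orientation: [0.001, 0.129, 0.992, 0.001]
force: [-0.3, -0.3, -1.5]
grip_width: 0.192
grip_force: 49.1
```

Run:
```python
from h import *
snap("wrist","w3.png"); s=read_state();print(s["ee_pos"],s["orientation"])
im,K,T=load("w3.png"); r=Rt(); print(proj(K,T,[.4975,.038,.08]), "tip exp",proj(K,T,s["ee_pos"]+[0,0,-.077]),"headtop exp",proj(K,T,s["ee_pos"]+[0,0,.017]))
```

```text
[0.48180753 0.09877297 0.20135707] [7.07131381e-04 1.28595359e-01 9.91695875e-01 1.42310207e-03]
[252.84500702 267.31432211] tip exp [321.89109    247.92995699] headtop exp [323.74730234 325.08572697]
```

View pics/w3.png

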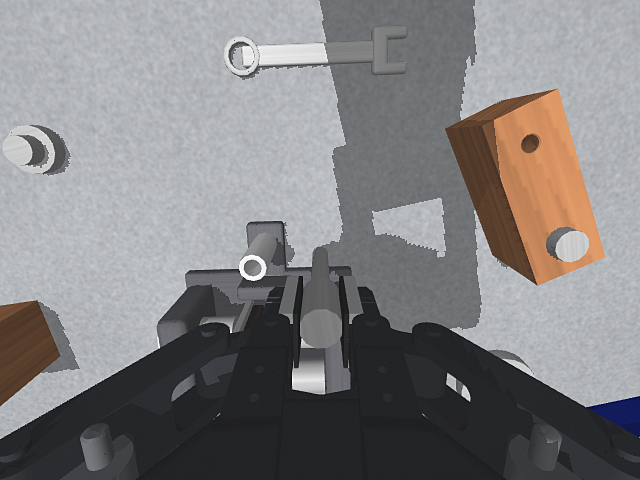

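The tube mouth ring is at (252.5,267.5), as predicted. The pin head top is at about (321,328) and the tip end at about (320,248). I'll take edges for sub-pixel numbers.

Run:
```python
from h import *
im,K,T=load("w3.png"); g=cv2.cvtColor(im,cv2.COLOR_BGR2GRAY).astype(int)
for v in list(range(243,276,4)): print(v,"shank",g[v,306:338].tolist())
for v in (300,320,330): print(v,"head",g[v,294:350:1].tolist())
print("col321",list(zip(range(336,356),g[336:356,321].tolist())), "c320",g[240:256,320].tolist())
m=(g>190).astype(np.uint8); m[:245]=0;m[290:]=0;m[:,:230]=0;m[:,275:]=0
c=max(cv2.findContours(m,cv2.RETR_EXTERNAL,cv2.CHAIN_APPROX_NONE)[0],key=len);print(cv2.fitEllipse(c))
```

```text
243 shank [178, 184, 185, 186, 184, 183, 180, 183, 185, 188, 193, 192, 184, 180, 186, 189, 188, 184, 183, 183, 182, 188, 191, 201, 109, 111, 112, 113, 114, 115, 114, 113]
247 shank [183, 189, 189, 186, 184, 185, 183, 182, 187, 197, 136, 73, 77, 78, 80, 83, 85, 101, 118, 117, 115, 116, 116, 114, 112, 111, 112, 114, 116, 115, 113, 110]
251 shank [179, 179, 182, 189, 190, 191, 195, 89, 104, 84, 89, 91, 91, 91, 91, 92, 92, 90, 91, 91, 83, 97, 115, 110, 112, 114, 113, 113, 116, 118, 119, 118]
255 shank [180, 180, 182, 184, 183, 188, 141, 103, 85, 88, 90, 91, 92, 91, 91, 91, 92, 93, 91, 92, 89, 78, 120, 117, 116, 114, 113, 112, 113, 114, 116, 114]
259 shank [195, 189, 183, 177, 176, 182, 119, 80, 88, 88, 91, 91, 91, 91, 91, 91, 92, 93, 93, 90, 89, 82, 106, 115, 115, 115, 116, 117, 118, 119, 118, 114]
263 shank [180, 180, 184, 182, 185, 200, 75, 82, 89, 90, 90, 91, 92, 91, 91, 91, 92, 93, 91, 91, 90, 85, 99, 119, 117, 115, 115, 114, 113, 114, 114, 116]
267 shank [36, 39, 38, 39, 41, 51, 82, 87, 90, 90, 91, 90, 93, 92, 93, 91, 92, 93, 92, 93, 90, 88, 79, 47, 48, 48, 48, 49, 50, 50, 50, 50]
2
[... 804 characters left out ...]
153]
330 head [41, 43, 42, 39, 25, 9, 142, 129, 124, 124, 121, 122, 123, 126, 124, 125, 126, 123, 124, 123, 121, 121, 121, 122, 121, 121, 122, 123, 123, 124, 126, 127, 126, 124, 125, 128, 128, 129, 129, 126, 123, 122, 122, 122, 124, 125, 130, 140, 24, 22, 39, 43, 41, 43, 41, 31]
col321 [(336, 122), (337, 122), (338, 122), (339, 122), (340, 122), (341, 122), (342, 122), (343, 121), (344, 120), (345, 121), (346, 124), (347, 124), (348, 78), (349, 68), (350, 70), (351, 69), (352, 72), (353, 73), (354, 71), (355, 70)] c320 [188, 188, 184, 186, 188, 189, 168, 80, 90, 91, 91, 91, 91, 93, 92, 91]
((252.13954162597656, 267.34649658203125), (24.589004516601562, 26.78483772277832), 108.79934692382812)
```

Run:
```python
from h import *
im,K,T=load("w3.png"); p=np.array(read_state()["ee_pos"])
for z in (.118,.121,.124,.127,.130):
    a=plane(K,T,319.7,253.9,z); b=plane(K,T,320.6,327,z+.094); print(z,(a-p).round(4),(b-p).round(4), "tilt",((a-b)[:2]*1000).round(1))
m=plane(K,T,252.1,267.3,.080); print("mouth",m,m-p)
_,K1,T1=load("w1.png")
print(tri([ray(K,T,252.1,267.3),ray(K1,T1,94.5,324)]))
```

```text
0.118 [ 0.0057 -0.003  -0.0834] [ 0.0042 -0.0023  0.0106] tilt [ 1.5 -0.7]
0.121 [ 0.0047 -0.0027 -0.0804] [ 0.0025 -0.0019  0.0136] tilt [ 2.3 -0.8]
0.124 [ 0.0037 -0.0025 -0.0774] [ 0.0007 -0.0014  0.0166] tilt [ 3. -1.]
0.127 [ 0.0027 -0.0022 -0.0744] [-0.0011 -0.001   0.0196] tilt [ 3.8 -1.2]
0.13 [ 0.0017 -0.0019 -0.0714] [-0.0028 -0.0005  0.0226] tilt [ 4.5 -1.4]
mouth [0.49733497 0.03743026 0.08      ] [ 0.01552744 -0.06134271 -0.12135707]
(array([0.49770384, 0.03725382, 0.07941489]), [np.float64(0.00017079492493875218), np.float64(0.00017079492493878295)])
```

Run:
```python
from h import *
go([.4936,.0400,.172],75)
```

```text
go [-0.0264, -0.0539, 0.0292] [0.003, 0.001, 0.0039]
```

Emit:
move_arm([
  [[-0.01, -0.02, 0, 0, 0, 0, 0.0], [-0.02, -0.04, 0, 0.003, 0.001, 0.004, 0.0], [-0.026, -0.054, 0.01, 0.003, 0.001, 0.004, 0.0], [-0.026, -0.054, 0.028, 0.003, 0.001, 0.004, 0.0], [-0.026, -0.054, 0.028, 0.003, 0.001, 0.004, 0.0]],
])

```text
clock: 4.0
ee_pos: [0.4921, 0.0406, 0.1718]
orientation: [-0.002, 0.13, 0.991, 0.0]
force: [0.0, 0.3, -0.7]
grip_width: 0.193
grip_force: 49.2
```

Run:
```python
from h import *
snap("wrist","w4.png"); s=read_state();print(s["ee_pos"],s["orientation"])
im,K,T=load("w4.png"); print(proj(K,T,[.4973,.0374,.08]))
a=load("scene0.png"); sc=snap("scene","s4.png"); K2,T2=load("s4.png")[1:]
u,v=proj(K2,T2,[.4975,.0375,.1]).astype(int); 
A=cv2.resize(im[200:350,250:390],(400,428),interpolation=cv2.INTER_CUBIC)
B=cv2.resize(sc[v-40:v+40,u-37:u+38],(400,428),interpolation=cv2.INTER_CUBIC); print(u,v)
cv2.imwrite("pics/c4.png",np.hstack([A,B]))
```

```text
[0.49272094 0.04063255 0.1729661 ] [-8.18046850e-04  1.29921836e-01  9.91523899e-01  6.81767110e-05]
[318.95519952 249.96879858]
345 244
```

View pics/c4.png

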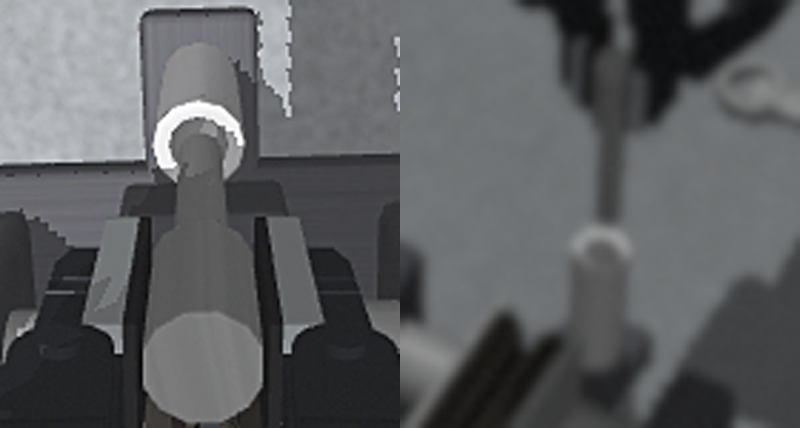

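Run:
```python
from h import *
im,K,T=load("w4.png");g=cv2.cvtColor(im,cv2.COLOR_BGR2GRAY)
print("     "+" ".join("%3d"%u for u in range(300,340)))
for v in range(232,274): print(v,":"," ".join("%3d"%x for x in g[v,300:340]))
```

```text
300 301 302 303 304 305 306 307 308 309 310 311 312 313 314 315 316 317 318 319 320 321 322 323 324 325 326 327 328 329 330 331 332 333 334 335 336 337 338 339
232 :  73 102 120 121 116 113 140 139 141 140 141 143 142 141 142 140 139 140 139 137 137 132 130 125 125 123 121 121 117 115 114 114 114  87  66  67  70  69  65  56
233 :  71 101 119 124 116 112 140 140 140 141 143 143 142 141 141 140 138 138 136 135 112 111 128 125 124 121 120 120 117 116 112 113 113  99  64  67  69  70  66  54
234 :  67 100 120 124 114 112 142 142 140 142 143 144 142 142 139 136 133 132 131 130 130 126 125 122 123 120 119 119 111 111 115 114 112 112  65  65  70  69  65  55
235 :  63 101 120 123 115 113 141 141 141 142 141 140 138 135 134 131 138 165 182 227 170 143 127 115 116 115 116 116 116 114 116 114 112 112  64  65  68  69  65  55
236 :  61  99 119 122 115 116 141 142 139 140 137 134 136 141 169 246 249 255 255 255 255 255 244 206 153 134 126 111 110 112 114 112 112 111  76  66  69  69  65  55
237 :  92  97 117 122 115 130 141 140 139 134 142 182 246 247 255 255 252 250 249 249 249 250 251 252 255 251 
[... 5331 characters left out ...]
  52  52  51  52  52  51  52  52  51
270 :  51  51  51  52  52  53  52  53  51  50  50  57  88  88  88  89  88  89  90  91  89  89  91  92  92  91  87  87  89  50  50  52  52  53  52  52  53  52  52  53
271 :  52  53  53  53  52  54  51  53  52  52  50  56  88  87  88  88  89  89  90  90  89  89  91  91  90  90  90  88  88  48  50  52  51  51  51  52  52  51  51  52
272 :  51  50  50  52  51  51  53  52  51  50  49  66  87  88  89  88  89  88  91  91  88  87  91  92  90  90  89  88  89  58  50  51  53  52  53  51  52  52  52  52
273 :  53  52  52  53  51  53  52  53  53  52  49  67  88  87  88  89  90  91  91  89  89  89  90  92  90  89  90  88  88  59  50  51  52  53  53  53  52  51  52  52
```

Run:
```python
from h import *
im,K,T=load("w4.png")
m=plane(K,T,319.2,250.2,.080)
for z in (.0935,.0955,.0975):
  a=plane(K,T,319.9,254,z); d=m-a; d[2]=0; print(z,a,(d*1000).round(1),"tool",(Rt().inv().apply(d)*1000).round(1))
```

```text
0.0935 [0.49584211 0.03848971 0.0935    ] [ 1.7 -1.   0. ] tool [-1.9 -0.5  0. ]
0.0955 [0.49517774 0.03867081 0.0955    ] [ 2.3 -1.2  0. ] tool [-2.5 -0.5  0. ]
0.0975 [0.49451337 0.03885192 0.0975    ] [ 3.  -1.3  0. ] tool [-3.2 -0.5  0. ]
```

Emit:
move_arm([
  [[-0.002, -0.0006, 0, 0, 0, 0, 0.0], [-0.002, -0.0006, 0.006, 0, 0, 0, 0.0], [-0.002, -0.0006, 0.012, 0, 0, 0, 0.0], [-0.002, -0.0006, 0.018, 0, 0, 0, 0.0], [-0.002, -0.0006, 0.02, 0, 0, 0, 0.0]],
])

```text
clock: 4.6
ee_pos: [0.4952, 0.0385, 0.1533]
orientation: [0.0, 0.131, 0.991, -0.0]
force: [-0.4, -0.2, -1.3]
grip_width: 0.192
grip_force: 49.2
```

Emit:
move_arm([
  [[0, 0, 0.005, 0, 0, 0, 0.0], [0, 0, 0.01, 0, 0, 0, 0.0], [0, 0, 0.015, 0, 0, 0, 0.0], [0, 0, 0.015, 0, 0, 0, 0.0]],
])

```text
clock: 5.0
ee_pos: [0.4952, 0.0384, 0.1384]
orientation: [0.0, 0.131, 0.991, -0.0]
force: [-0.6, -0.6, -0.7]
grip_width: 0.187
grip_force: 49.2
```

Emit:
move_arm([
  [[0, 0, 0.008, 0, 0, 0, 0.0], [0, 0, 0.016, 0, 0, 0, 0.0], [0, 0, 0.024, 0, 0, 0, 0.0], [0, 0, 0.03, 0, 0, 0, 0.0], [0, 0, 0.03, 0, 0, 0, 0.0]],
])

```text
clock: 5.5
ee_pos: [0.4951, 0.0384, 0.108]
orientation: [-0.0, 0.131, 0.991, -0.0]
force: [0.5, -0.9, -1.5]
grip_width: 0.194
grip_force: 49.2
```

Emit:
move_arm([
  [[0, 0, 0.004, 0, 0, 0, 0.0], [0, 0, 0.008, 0, 0, 0, 0.0], [0, 0, 0.01, 0, 0, 0, 0.0], [0, 0, 0.01, 0, 0, 0, 0.0]],
])

```text
clock: 5.9
ee_pos: [0.4958, 0.0383, 0.099]
orientation: [0.001, 0.131, 0.991, -0.0]
force: [0.1, -0.3, -0.6]
grip_width: 0.192
grip_force: 49.2
```

Emit:
move_arm([
  [[0, 0, 0.001, 0, 0, 0, 0.0], [0, 0, 0.002, 0, 0, 0, 0.0], [0, 0, 0.003, 0, 0, 0, 0.0], [0, 0, 0.004, 0, 0, 0, 0.0]],
])

```text
clock: 6.3
ee_pos: [0.4964, 0.0383, 0.0971]
orientation: [0.001, 0.13, 0.991, -0.0]
force: [-9.9, 1.2, 22.8]
grip_width: 0.189
grip_force: 51.4
```

Emit:
move_arm([
  [[0, 0, -0.002, 0, 0, 0, 0.02], [0, 0, -0.002, 0, 0, 0, 0.03], [0, 0, -0.002, 0, 0, 0, 0.045], [0, 0, -0.002, 0, 0, 0, 0.06], [0, 0, -0.002, 0, 0, 0, 0.06]],
])

```text
clock: 6.8
ee_pos: [0.4958, 0.0383, 0.0971]
orientation: [0.001, 0.131, 0.991, -0.0]
force: [-0.2, -0.2, 0.1]
grip_width: 0.701
grip_force: 0.0
```

Emit:
move_arm([
  [[0, 0, -0.03, 0, 0, 0, 0.06], [0, 0, -0.07, 0, 0, 0, 0.06], [0, 0, -0.11, 0, 0, 0, 0.06], [0, 0, -0.15, 0, 0, 0, 0.06], [0, 0, -0.155, 0, 0, 0, 0.06]],
])

```text
clock: 7.3
ee_pos: [0.4985, 0.038, 0.258]
orientation: [0.006, 0.13, 0.991, -0.0]
force: [1.5, 0.7, 0.4]
grip_width: 0.705
grip_force: 0.0
```

Run:
```python
from h import *
snap("wrist","w5.png"); s=read_state();print(s["ee_pos"],s["grip_width"])
im,K,T=load("w5.png"); print(proj(K,T,[.4973,.0374,.112]),proj(K,T,[.4973,.0374,.08]))
```

```text
[0.49766748 0.03813392 0.25614222] 0.7039570167365183
[319.92649398 219.46133377] [319.92605631 211.13491662]
```

View pics/w5.png

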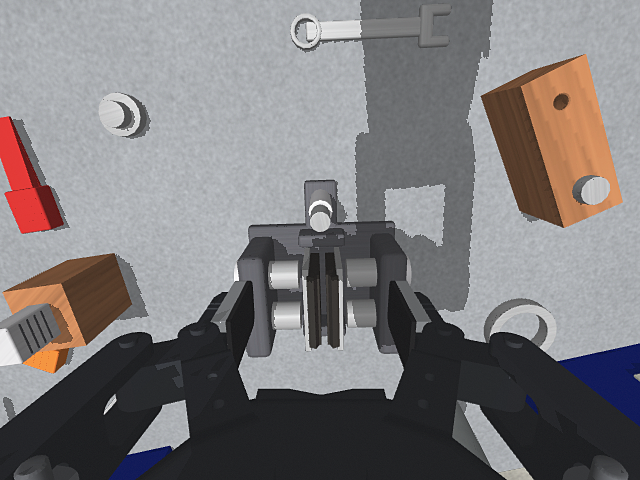

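The pin is seated, with its head top at (320,220) against a prediction of (320,219.5). The pads show at u about 303–343, v about 248–350. I'll measure the gap's position and direction from this view, plus the gauge handle at (25,335).

Run:
```python
from h import *
im,K,T=load("w5.png");g=cv2.cvtColor(im,cv2.COLOR_BGR2GRAY)
print("     "+" ".join("%3d"%u for u in range(298,350)))
for v in range(246,356,6): print(v,":"," ".join("%3d"%x for x in g[v,298:350]))
```

```text
298 299 300 301 302 303 304 305 306 307 308 309 310 311 312 313 314 315 316 317 318 319 320 321 322 323 324 325 326 327 328 329 330 331 332 333 334 335 336 337 338 339 340 341 342 343 344 345 346 347 348 349
246 : 110  90  82  95  92  90  92  91  91  91  92  90  93  94  56  57  58  67  66  64  64  56  57  59  59  60  60  61  56  56  57  63  59  60  59  56  58  57  56  55  57  64  65  60  72  72  71  70  70  69  70  71
252 : 111 109 112 110 110 110 110 107 105 105 109  85  70  69  72  73  72  73  73  73  71  71  70  69  69  69  71  59  60  63  51  51  51  51  50  46  85  93  90  90  93  97  67  68  68  69  68  69  70  69  69  69
258 :  68  67  67  68  64  97 111 108 106 110  95  67  28  32  32  35  33  33  33  33  30  51  71  71  69  70  75  29  31  34  35  33  35  33  33  29  54  95  92  91  89  92  95  64  67  67  67  67  72  72  72  72
264 :  72  72  68  66  84 112  88  88  91  94  88  42  30  33  33  34  33  34  33  34  29  35  74  72  70  71  76  41  32  33  34  34  34  35  33  33  29  66  92  92  91  91  92  94  67  67  68  76  84 117 112 111
270 :  71  73  65  49 126 125 126 12
[... 2473 characters left out ...]
57  56  55  43 124 212 204 210 140 185 179 178 177 180 178
342 : 179 177 176 175 174 177 177 168 204 203 219  68  51  59  60  60  60  63  37  39  36  55  51 108 186 179 176 169 176 159  55  56  46  46  46  58  59  58  57  57  47  78 214 204 211 145 179 180 176 173 177 180
348 : 179 180 176 176 180 180 183 136 200 199 201 211 222 115 160 164  94  59  71 193 186 181 177 177 182 182 175 170 175 178 176 174 176 186 157 122 156 195 195 141 219 201 199 202 214 158 167 171 174 175 171 168
354 : 177 181 179 177 174 170 167 172 177 175 172 173 178 184 184 180 181 177 177 181 184 182 175 171 167 167 171 174 177 176 179 183 188 186 182 174 172 174 173 178 181 175 170 171 177 182 181 174 171 171 167 170
```

Run:
```python
from h import *
im,K,T=load("w5.png")
P=[plane(K,T,u,v,.1) for u,v in [(322.7,288),(323.4,318),(324.4,342)]]
print(np.round(P,4)); d=P[2]-P[0]; print("yaw",np.degrees(np.arctan2(d[1],d[0])))
m=np.array([.4973,.0374]); c=np.mean(P,0)[:2]; d=c-m; print("yaw from mouth",np.degrees(np.arctan2(*d[::-1])),"gap_top",m+.095*d/np.linalg.norm(d))
print("pad ends",np.linalg.norm(plane(K,T,324,346,.1)[:2]-m),np.linalg.norm(plane(K,T,322,254,.1)[:2]-m))
k=339.18; print("top opening", np.linalg.norm(plane(K,T,314.8,318,.1)-plane(K,T,331.8,318,.1)))
go([.528,-.255,.26],84.6)
```

```text
[[0.5645 0.022  0.1   ]
 [0.5951 0.0145 0.1   ]
 [0.621  0.0087 0.1   ]]
yaw -13.283737968003612
yaw from mouth -13.06954062918212 gap_top [0.58983915 0.01591732]
pad ends 0.13151671652954894 0.03523369282227904
top opening 0.016316808800006063
go [-0.1052, -0.2753, -0.0031] [-0.0, 0.0091, -0.1674]
```

Emit:
move_arm([
  [[-0.018, -0.042, 0, 0, 0, -0.03, 0.06], [-0.036, -0.088, 0, 0, 0, -0.06, 0.06], [-0.054, -0.134, 0, 0, 0, -0.09, 0.06], [-0.07, -0.18, 0, 0, 0.004, -0.12, 0.06], [-0.085, -0.222, 0, 0, 0.008, -0.15, 0.06]],
])

```text
clock: 7.85
ee_pos: [0.5194, -0.1998, 0.2505]
orientation: [-0.004, 0.055, 0.998, 0.001]
force: [0.7, 0.1, -0.0]
grip_width: 0.703
grip_force: 0.0
```

Run:
```python
from h import *
go([.528,-.255,.26],84.6)
```

```text
go [-0.0146, -0.0539, -0.0097] [0.0016, -0.0085, -0.0168]
```

Emit:
move_arm([
  [[-0.01, -0.03, 0, 0, -0.004, -0.017, 0.06], [-0.015, -0.05, -0.01, 0, -0.004, -0.017, 0.06], [-0.015, -0.054, -0.01, 0, -0.004, -0.017, 0.06], [-0.015, -0.054, -0.01, 0, -0.004, -0.017, 0.06]],
])

```text
clock: 8.25
ee_pos: [0.5286, -0.2532, 0.2607]
orientation: [-0.002, 0.048, 0.999, 0.001]
force: [-1.1, 0.3, -0.1]
grip_width: 0.698
grip_force: 0.0
```

Run:
```python
from h import *
snap("wrist","w6.png"); s=read_state();print(s["ee_pos"],s["orientation"])
im,K,T=load("w6.png"); go([.528,-.255,.26],84.6)
print(proj(K,T,[.5285,-.2554,.135]))
g=cv2.cvtColor(im,cv2.COLOR_BGR2GRAY); hsv=cv2.cvtColor(im,cv2.COLOR_BGR2HSV)
m=((hsv[...,1]<60)).astype(np.uint8); u0,v0=proj(K,T,[.5285,-.2554,.135]).astype(int)
w=((hsv[...,1]>90)&(hsv[...,0]<20)).astype(np.uint8); n,l,st,c=cv2.connectedComponentsWithStats(w)
print([ (st[i].tolist()) for i in range(1,n) if st[i][4]>300])
for v in range(v0-50,v0+66,5): print(v,g[v,u0-48:u0+48:3].tolist())
```

```text
[ 0.52861977 -0.25234718  0.26082091] [-0.00194803  0.04742076  0.99887248  0.00111955]
go [0.0004, -0.0027, 0.0008] [0.0021, -0.004, -0.0006]
[318.31578856 229.62047594]
[[269, 1, 36, 132, 3741], [286, 172, 67, 84, 3894], [158, 217, 106, 68, 2689], [452, 400, 48, 44, 1335]]
179 [155, 163, 155, 168, 161, 175, 74, 76, 76, 77, 78, 76, 77, 75, 76, 74, 74, 75, 75, 77, 75, 77, 76, 76, 78, 78, 76, 180, 168, 160, 152, 160]
184 [162, 166, 170, 160, 163, 162, 149, 149, 156, 162, 158, 153, 157, 152, 149, 148, 151, 156, 156, 155, 150, 143, 147, 149, 149, 149, 137, 145, 176, 161, 160, 160]
189 [153, 167, 162, 166, 164, 162, 160, 160, 156, 156, 155, 149, 148, 150, 152, 160, 153, 156, 147, 142, 150, 149, 148, 144, 138, 140, 135, 133, 98, 90, 157, 164]
194 [161, 161, 163, 170, 169, 164, 151, 157, 153, 148, 148, 149, 155, 156, 155, 150, 144, 146, 148, 149, 149, 138, 141, 138, 134, 126, 131, 157, 101, 87, 155, 162]
199 [163, 162, 163, 160, 166, 169, 151, 147, 148, 151, 157, 153, 156, 147, 142, 151, 148, 149, 146, 138, 141, 135, 130, 127, 143, 149, 142, 138, 98, 87, 165, 167]
204 [161, 160, 168, 163, 
[... 2333 characters left out ...]
 165, 94, 183, 98, 100, 102, 94, 100, 99, 102]
279 [171, 165, 160, 163, 163, 159, 161, 161, 163, 157, 164, 163, 173, 164, 161, 161, 164, 159, 168, 160, 167, 166, 168, 164, 160, 103, 100, 104, 102, 105, 102, 104]
284 [156, 160, 170, 163, 160, 168, 165, 167, 163, 168, 167, 160, 163, 157, 171, 164, 160, 165, 167, 166, 160, 168, 160, 168, 178, 98, 101, 103, 98, 106, 102, 103]
289 [165, 167, 166, 169, 156, 159, 168, 174, 167, 165, 161, 164, 157, 159, 167, 160, 166, 167, 160, 163, 170, 168, 172, 161, 100, 97, 98, 101, 99, 104, 99, 109]
294 [158, 157, 160, 169, 166, 158, 176, 161, 163, 164, 168, 164, 166, 160, 159, 161, 166, 160, 160, 167, 170, 165, 165, 189, 107, 105, 100, 104, 103, 105, 103, 100]
```

Run:
```python
from h import *
im,K,T=load("w6.png"); g=cv2.cvtColor(im,cv2.COLOR_BGR2GRAY)
m=(g>205).astype(np.uint8); n,l,st,c=cv2.connectedComponentsWithStats(m); i=l[230,318]
ct=max(cv2.findContours((l==i).astype(np.uint8),cv2.RETR_EXTERNAL,cv2.CHAIN_APPROX_NONE)[0],key=len)
r=cv2.minAreaRect(ct); print(st[i],r)
B=cv2.boxPoints(r); W=np.array([plane(K,T,*b,.136) for b in B]); print(W.round(4), W.mean(0))
for a,b in zip(W,np.roll(W,-1,0)): d=b-a; print(np.linalg.norm(d).round(4),np.degrees(np.arctan2(d[1],d[0])).round(1))
_,Ks,Ts=load("scene0.png");_,Kt,Tt=load("top0.png")
print(tri([ray(K,T,*r[0]),ray(Ks,Ts,207.6,215.4),ray(Kt,Tt,393.4,226.6)]))
go([*W.mean(0)[:2],.110],84)
```

```text
[ 305  211   27   43 1128] ((318.0, 232.0), (42.0, 26.0), 90.0)
[[ 0.5124 -0.2641  0.136 ]
 [ 0.5144 -0.2442  0.136 ]
 [ 0.5485 -0.2472  0.136 ]
 [ 0.5464 -0.2679  0.136 ]] [ 0.53043129 -0.25583521  0.136     ]
0.0201 84.4
0.0342 -5.1
0.0208 -95.6
0.0342 173.8
(array([ 0.52929233, -0.25529312,  0.13511433]), [np.float64(0.0011741678548048114), np.float64(0.0014985736238619977), np.float64(0.0009937922394666937)])
go [-0.0027, -0.0036, 0.1508] [0.002, -0.004, 0.0098]
```

Emit:
move_arm([
  [[-0.001, -0.003, 0.04, 0.001, -0.002, 0, 0.05], [-0.002, -0.003, 0.08, 0.002, -0.003, 0, 0.045], [-0.0025, -0.003, 0.115, 0.002, -0.003, 0, 0.045], [-0.0025, -0.003, 0.14, 0.002, -0.003, 0, 0.045], [-0.0025, -0.003, 0.15, 0.002, -0.003, 0, 0.045]],
])

```text
clock: 8.8
ee_pos: [0.5292, -0.2533, 0.1087]
orientation: [-0.002, 0.047, 0.999, 0.001]
force: [-0.5, 0.2, -0.2]
grip_width: 0.528
grip_force: 0.0
```

Emit:
move_arm([
  [[0, 0, 0, 0, 0, 0, 0.045], [0, 0, 0, 0, 0, 0, 0.03], [0, 0, 0, 0, 0, 0, 0.01], [0, 0, 0, 0, 0, 0, 0.0], [0, 0, 0, 0, 0, 0, 0.0]],
], squeeze=70)

```text
clock: 9.3
ee_pos: [0.5323, -0.2569, 0.1144]
orientation: [0.002, 0.047, 0.999, -0.001]
force: [1.5, 2.4, 7.2]
grip_width: 0.252
grip_force: 69.3
```

Run:
```python
from h import *
go([.5302,-.2556,.205],84.6); print(read_state()["ee_pos"])
```

```text
go [0.0019, 0.0008, -0.0906] [-0.0027, 0.004, -0.0006]
[ 0.53230933 -0.25688556  0.11439117]
```

Emit:
move_arm([
  [[0, 0, -0.015, 0, 0, 0, 0.0], [0, 0, -0.04, 0, 0, 0, 0.0], [0, 0, -0.075, 0, 0, 0, 0.0], [0, 0, -0.115, 0, 0, 0, 0.0], [0, 0, -0.125, 0, 0, 0, 0.0]],
])

```text
clock: 9.8
ee_pos: [0.533, -0.2581, 0.2439]
orientation: [0.004, 0.047, 0.999, -0.004]
force: [1.0, -1.0, -1.1]
grip_width: 0.249
grip_force: 68.7
```

Run:
```python
from h import *
s=read_state(); print(s["ee_pos"],s["force"],s["grip_width"])
go([.5898,.0159,.235],76.8)
```

```text
[ 0.53304854 -0.25806616  0.24388512] [ 1.04376705 -1.00649104 -1.07149421] 0.2494169994629213
go [-0.0305, 0.2782, 0.0072] [-0.0063, 0.0093, 0.1356]
```

Emit:
move_arm([
  [[-0.004, 0.04, 0, 0, 0, 0.03, 0.0], [-0.01, 0.085, 0, -0.001, 0.002, 0.06, 0.0], [-0.016, 0.13, 0, -0.002, 0.003, 0.09, 0.0], [-0.022, 0.175, 0, -0.003, 0.005, 0.12, 0.0], [-0.028, 0.22, 0, -0.003, 0.005, 0.135, 0.0]],
])

```text
clock: 10.3
ee_pos: [0.5795, -0.0384, 0.237]
orientation: [-0.002, 0.115, 0.993, 0.001]
force: [1.5, -0.5, -1.3]
grip_width: 0.246
grip_force: 68.9
```

Run:
```python
from h import *
s=read_state(); print(s["ee_pos"])
go([.5898,.0159,.225],76.8)
```

```text
[ 0.57953315 -0.03842877  0.23696765]
go [0.0024, 0.0552, 0.012] [0.0009, -0.0043, -0.0011]
```

Emit:
move_arm([
  [[0, 0.03, 0, 0, 0, 0, 0.0], [0.002, 0.05, 0, 0, 0, 0, 0.0], [0.002, 0.053, 0.01, 0, 0, 0, 0.0], [0.002, 0.053, 0.01, 0, 0, 0, 0.0], [0.002, 0.053, 0.01, 0, 0, 0, 0.0]],
])

```text
clock: 10.8
ee_pos: [0.5892, 0.0112, 0.2263]
orientation: [-0.003, 0.115, 0.993, 0.001]
force: [-0.2, -0.2, -2.2]
grip_width: 0.246
grip_force: 68.9
```

Run:
```python
from h import *
snap("wrist","w7.png"); sc=snap("scene","s7.png"); s=read_state(); print(s["ee_pos"],s["orientation"])
go([.5898,.0159,.225],76.8)
im,K,T=load("w7.png"); _,K2,T2=load("s7.png")
p=s["ee_pos"]; r=Rt(); tip=p+r.apply([0,0,.101]); print("tip exp",proj(K,T,tip),"gap_top",proj(K,T,[.5898,.0159,.1]),"scene",proj(K2,T2,tip),proj(K2,T2,[.5898,.0159,.1]))
A=cv2.resize(im[190:350,240:400],(590,590),interpolation=cv2.INTER_CUBIC)
u,v=proj(K2,T2,[.5898,.0159,.13]).astype(int)
B=cv2.resize(sc[v-56:v+56,u-19:u+20],(205,590),interpolation=cv2.INTER_CUBIC); print(u,v)
cv2.imwrite("pics/c7.png",np.hstack([A,B]))
```

```text
[0.58970649 0.01082826 0.22703771] [-2.03926874e-03  1.15455309e-01  9.93310358e-01  6.66894039e-04]
go [0.0011, 0.005, 0.002] [0.0009, -0.0042, -0.001]
tip exp [321.08180065 238.91495629] gap_top [327.17123247 228.83986861] scene [320.38585418 268.75442379] [322.73546596 277.23778952]
322 268
```

View pics/c7.png

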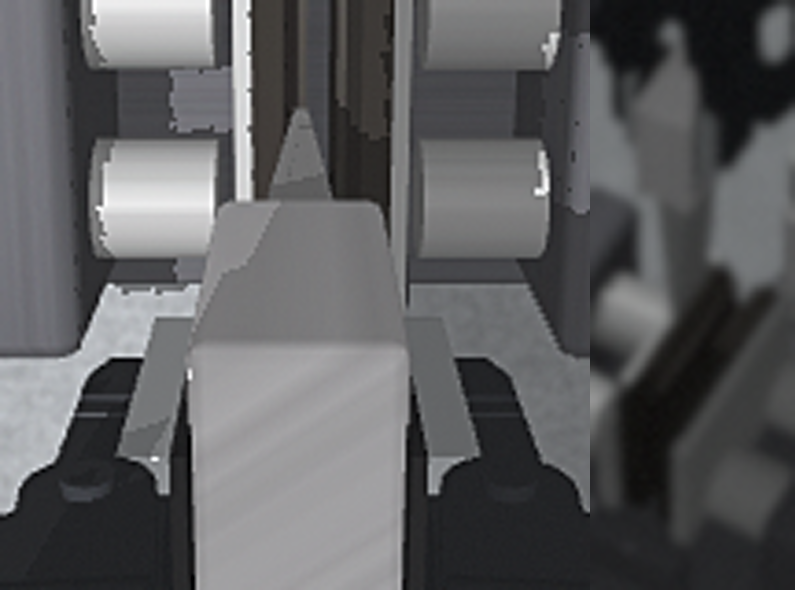

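The tip is at crop (300,110), which is pixel (321.3,219.8), and the gap centre is at u of about 327.3. That needs about +4.7 mm along tool y. The blade is vertical and parallel to the pads.

Emit:
move_arm([
  [[-0.0005, 0.003, 0, 0.0005, -0.003, 0, 0.0], [0, 0.0047, 0, 0.0005, -0.003, 0, 0.0], [0, 0.0047, 0.006, 0.0005, -0.003, 0, 0.0], [0, 0.0047, 0.014, 0.0005, -0.003, 0, 0.0], [0, 0.0047, 0.014, 0.0005, -0.003, 0, 0.0]],
])

```text
clock: 11.4
ee_pos: [0.5898, 0.0168, 0.2112]
orientation: [-0.002, 0.115, 0.993, 0.0]
force: [0.3, 0.3, -0.9]
grip_width: 0.25
grip_force: 68.9
```

Run:
```python
from h import *
snap("wrist","w8.png"); s=read_state(); print(s["ee_pos"],s["force"]); go([.5898,.0159,.2],76.8)
im,K,T=load("w8.png"); g=cv2.cvtColor(im,cv2.COLOR_BGR2GRAY); print(proj(K,T,[.5898,.0159,.1]))
for v in range(196,236,4): print(v,g[v,298:346].tolist())
```

```text
[0.59011074 0.01681406 0.2118543 ] [ 0.41305171 -1.60664179 -1.64353716]
go [0.0001, -0.001, 0.0119] [0.0005, -0.0032, 0.0005]
[319.9927984  234.68263106]
196 [230, 141, 54, 58, 62, 62, 61, 63, 64, 65, 59, 39, 40, 40, 36, 74, 84, 86, 17, 76, 74, 72, 73, 72, 74, 62, 52, 83, 83, 55, 47, 48, 48, 50, 60, 58, 59, 58, 59, 59, 57, 49, 84, 238, 231, 117, 125, 124]
200 [229, 143, 54, 59, 62, 63, 61, 63, 63, 66, 59, 31, 42, 41, 36, 74, 84, 87, 21, 74, 70, 70, 69, 71, 71, 59, 51, 82, 84, 54, 47, 48, 49, 49, 61, 59, 58, 60, 59, 59, 57, 52, 95, 124, 117, 122, 127, 131]
204 [223, 189, 52, 57, 62, 63, 63, 62, 62, 64, 60, 38, 42, 40, 35, 72, 82, 86, 21, 72, 70, 69, 69, 69, 72, 60, 51, 81, 82, 54, 48, 49, 48, 50, 60, 58, 59, 58, 60, 59, 56, 50, 86, 248, 122, 123, 130, 127]
208 [230, 103, 49, 59, 63, 62, 62, 63, 64, 64, 58, 39, 41, 41, 37, 71, 81, 83, 20, 75, 72, 71, 71, 72, 73, 62, 51, 78, 81, 55, 48, 50, 47, 53, 59, 59, 59, 59, 60, 58, 56, 46, 85, 237, 234, 120, 128, 122]
212 [223, 187, 52, 58, 63, 61, 63, 63, 62, 64, 58, 38, 41, 40, 37, 70, 81, 83, 20, 76, 73, 70, 72, 72, 73, 61, 51, 79, 81, 46, 47
[... 427 characters left out ...]
60, 59, 58, 58, 59, 59, 56, 43, 137, 236, 231, 126, 131, 100]
224 [216, 236, 53, 56, 62, 61, 63, 63, 64, 64, 65, 40, 40, 42, 37, 69, 76, 80, 19, 68, 105, 113, 110, 110, 112, 114, 110, 38, 43, 34, 36, 36, 34, 36, 62, 61, 60, 59, 59, 59, 54, 40, 199, 125, 125, 128, 133, 93]
228 [217, 235, 55, 55, 62, 62, 62, 62, 62, 63, 66, 38, 40, 42, 38, 66, 75, 76, 14, 106, 113, 112, 110, 112, 109, 111, 114, 123, 41, 31, 36, 36, 35, 40, 45, 42, 41, 40, 38, 38, 33, 41, 192, 234, 124, 127, 131, 83]
232 [220, 241, 57, 56, 62, 62, 63, 64, 63, 63, 66, 38, 41, 40, 37, 68, 70, 80, 117, 113, 111, 110, 111, 111, 110, 109, 110, 113, 123, 34, 33, 33, 35, 41, 42, 43, 41, 43, 41, 43, 41, 31, 111, 132, 127, 130, 130, 79]
```

Emit:
move_arm([
  [[0, -0.0007, 0, 0.0005, -0.003, 0, 0.0], [0, -0.0007, 0.006, 0.0005, -0.003, 0, 0.0], [0, -0.0007, 0.014, 0.0005, -0.003, 0, 0.0], [0, -0.0007, 0.022, 0.0005, -0.003, 0, 0.0], [0, -0.0007, 0.025, 0.0005, -0.003, 0, 0.0]],
])

```text
clock: 11.95
ee_pos: [0.5898, 0.0162, 0.1864]
orientation: [-0.0, 0.115, 0.993, 0.0]
force: [-1.0, 0.2, -0.9]
grip_width: 0.245
grip_force: 68.9
```

Emit:
move_arm([
  [[0, 0, 0.005, 0, 0, 0, 0.0], [0, 0, 0.01, 0, 0, 0, 0.0], [0, 0, 0.015, 0, 0, 0, 0.0], [0, 0, 0.015, 0, 0, 0, 0.0]],
])

```text
clock: 12.35
ee_pos: [0.5902, 0.0162, 0.1722]
orientation: [0.0, 0.115, 0.993, 0.0]
force: [0.3, 0.3, -0.5]
grip_width: 0.249
grip_force: 68.9
```

Emit:
move_arm([
  [[0, 0, 0.003, 0, 0, 0, 0.0], [0, 0, 0.006, 0, 0, 0, 0.0], [0, 0, 0.009, 0, 0, 0, 0.0], [0, 0, 0.009, 0, 0, 0, 0.0]],
])

```text
clock: 12.75
ee_pos: [0.5907, 0.0158, 0.1638]
orientation: [0.001, 0.115, 0.993, -0.0]
force: [0.6, -1.7, -3.3]
grip_width: 0.251
grip_force: 68.7
```

Emit:
move_arm([
  [[0, 0, 0.002, 0, 0, 0, 0.0], [0, 0, 0.004, 0, 0, 0, 0.0], [0, 0, 0.005, 0, 0, 0, 0.0], [0, 0, 0.005, 0, 0, 0, 0.0]],
])

```text
clock: 13.15
ee_pos: [0.5912, 0.0159, 0.1596]
orientation: [0.002, 0.115, 0.993, -0.0]
force: [0.6, -2.0, 3.8]
grip_width: 0.247
grip_force: 69.6
```

Emit:
move_arm([
  [[0, 0, 0.002, 0, 0, 0, 0.0], [0, 0, 0.003, 0, 0, 0, 0.0], [0, 0, 0.003, 0, 0, 0, 0.0]],
])

```text
clock: 13.45
ee_pos: [0.5912, 0.0159, 0.1566]
orientation: [0.002, 0.115, 0.993, -0.0]
force: [-0.2, -1.8, 4.1]
grip_width: 0.246
grip_force: 69.7
```

Emit:
move_arm([
  [[0, 0, 0.002, 0, 0, 0, 0.0], [0, 0, 0.003, 0, 0, 0, 0.0], [0, 0, 0.003, 0, 0, 0, 0.0]],
])

```text
clock: 13.75
ee_pos: [0.5912, 0.016, 0.1536]
orientation: [0.002, 0.115, 0.993, -0.0]
force: [0.6, -1.3, 5.2]
grip_width: 0.25
grip_force: 69.8
```

Run:
```python
from h import *
F=[]
for i in range(8):
    snap("wrist","w9.png"); s=read_state();F.append([*s["force"],*s["moment"],*s["ee_pos"]])
print(np.mean(F,0).round(4),np.std(F,0).round(3)[:3]); go([.5898,.0159,.15],76.8)
im,K,T=load("w9.png"); g=cv2.cvtColor(im,cv2.COLOR_BGR2GRAY)
for v in range(185,240,6): print(v,g[v,294:352].tolist())
```

```text
[ 0.0441 -1.4921  5.3392 -0.3481 -0.0515 -0.0088  0.5913  0.0159  0.1536] [0.626 0.393 0.482]
go [0.0014, -0.0004, 0.0036] [0.0002, 0.0034, 0.0006]
185 [226, 211, 144, 80, 84, 93, 47, 34, 37, 37, 38, 36, 38, 37, 38, 37, 42, 41, 42, 42, 42, 35, 69, 79, 77, 76, 76, 76, 74, 68, 134, 140, 58, 35, 41, 43, 42, 41, 41, 42, 42, 43, 42, 42, 41, 42, 41, 30, 60, 90, 88, 83, 111, 129, 134, 135, 137, 135]
191 [237, 222, 171, 72, 30, 42, 43, 43, 35, 37, 37, 36, 37, 37, 35, 41, 40, 39, 40, 39, 40, 26, 69, 80, 76, 77, 77, 77, 76, 77, 78, 82, 41, 34, 40, 40, 41, 41, 41, 42, 36, 38, 38, 37, 38, 37, 37, 38, 38, 36, 29, 55, 123, 135, 137, 135, 137, 135]
197 [58, 65, 67, 68, 69, 67, 67, 66, 67, 67, 70, 50, 36, 46, 46, 45, 38, 79, 89, 90, 77, 25, 65, 76, 74, 73, 74, 74, 74, 73, 76, 79, 39, 28, 90, 87, 86, 69, 52, 39, 38, 38, 39, 39, 46, 45, 46, 46, 46, 46, 46, 46, 46, 44, 36, 89, 146, 137]
203 [57, 63, 68, 67, 67, 67, 67, 68, 66, 67, 70, 50, 44, 43, 44, 43, 39, 77, 86, 87, 77, 24, 67, 81, 78, 78, 78, 78, 79, 78, 79, 84, 40, 30, 89, 85, 85, 70, 35, 37, 37, 39, 37, 44, 46, 45, 44, 46, 46, 45, 45, 45, 44, 43
[... 793 characters left out ...]
56, 43, 44, 45, 44, 40, 60, 81, 80, 84, 22, 64, 100, 104, 100, 98, 100, 98, 122, 126, 106, 24, 41, 81, 82, 42, 37, 36, 39, 38, 39, 39, 43, 46, 44, 45, 46, 46, 46, 46, 44, 45, 37, 59, 146, 138, 135]
233 [105, 61, 66, 67, 67, 67, 67, 68, 67, 67, 68, 63, 44, 44, 44, 44, 40, 60, 79, 78, 77, 59, 127, 121, 120, 119, 118, 119, 120, 120, 119, 120, 128, 62, 74, 76, 80, 47, 37, 37, 39, 40, 39, 45, 46, 47, 45, 45, 45, 45, 46, 46, 45, 37, 90, 144, 137, 135]
239 [75, 58, 65, 68, 67, 66, 68, 68, 67, 67, 69, 62, 43, 44, 44, 45, 41, 59, 78, 81, 104, 102, 102, 101, 102, 99, 123, 122, 122, 98, 94, 98, 100, 103, 111, 44, 44, 41, 39, 39, 39, 39, 38, 47, 45, 44, 47, 45, 45, 46, 44, 45, 43, 35, 88, 143, 137, 134]
```

Emit:
move_arm([
  [[0, -0.0002, 0.002, 0, 0, 0, 0.0], [0, -0.0002, 0.004, 0, 0, 0, 0.0], [0, -0.0002, 0.006, 0, 0, 0, 0.0], [0, -0.0002, 0.0065, 0, 0, 0, 0.0], [0, -0.0002, 0.0065, 0, 0, 0, 0.0]],
])

```text
clock: 14.65
ee_pos: [0.5914, 0.0159, 0.1474]
orientation: [0.002, 0.115, 0.993, 0.0]
force: [0.4, -0.9, 6.0]
grip_width: 0.245
grip_force: 69.9
```

Run:
```python
from h import *
F=[]
for i in range(10):
    snap("wrist","w10.png"); s=read_state();F.append([*s["force"],*s["moment"],*s["ee_pos"]])
print(np.mean(F,0).round(4),s["grip_width"],s["grip_force"],s["clock"])
im,K,T=load("w10.png"); g=cv2.cvtColor(im,cv2.COLOR_BGR2GRAY)
m=cv2.inRange(g,110,255); u,v=proj(K,T,[.4973,.0374,.112]); print("pin pred",u,v)
u,v=int(u),int(v)
for r in range(max(v-18,0),v+20,4): print(r,g[r,u-22:u+22:2].tolist())
```

```text
[-2.0760e-01 -1.0885e+00  6.5351e+00 -2.5470e-01  1.8900e-02 -6.4000e-03
  5.9140e-01  1.5900e-02  1.4740e-01] 0.24982455047457833 69.93987321853638 15.15
pin pred 320.7184171525394 73.604591344185
55 [190, 194, 190, 190, 197, 202, 198, 194, 193, 196, 192, 193, 196, 193, 193, 193, 198, 201, 202, 205, 212, 208]
59 [187, 193, 193, 195, 193, 190, 187, 209, 235, 239, 238, 240, 238, 238, 237, 221, 190, 195, 194, 195, 200, 201]
63 [192, 193, 195, 192, 139, 242, 241, 237, 236, 236, 236, 236, 236, 236, 237, 236, 231, 232, 186, 197, 198, 197]
67 [192, 200, 202, 136, 245, 240, 239, 238, 236, 236, 235, 235, 238, 233, 238, 237, 232, 230, 232, 207, 195, 195]
71 [106, 135, 156, 244, 240, 241, 240, 238, 236, 235, 235, 235, 237, 235, 236, 237, 234, 229, 230, 239, 244, 114]
75 [116, 163, 246, 241, 238, 240, 239, 238, 236, 236, 235, 234, 236, 236, 235, 236, 235, 229, 230, 144, 139, 133]
79 [114, 160, 243, 241, 238, 240, 239, 238, 237, 235, 234, 234, 234, 236, 233, 236, 236, 245, 133, 141, 141, 240]
83 [114, 136, 231, 243, 238, 238, 239, 238, 236, 234, 234, 234, 232, 235, 233, 235, 235, 238, 133, 140, 137, 255]
87 [114, 121, 255, 172, 242, 235, 239, 237, 236, 233, 233, 231, 231, 233, 233, 232, 240, 246, 135, 138, 98, 179]
91 [114, 155, 241, 235, 159, 243, 237, 237, 235, 233, 231, 230, 229, 231, 233, 230, 249, 141, 137, 72, 181, 124]
```

```bash
python3 -c "
from plant import *
print(sign_off())"
```

```text
the job is handed in; nothing more can be done
None
```

The job is handed in at about 15 s of the 58 s limit: the guide pin is seated in the bore tube with its head on the rim and released, and the wedge gauge is held snug between the pads, tip about 54 mm below their top edges, with about 8 N of drag.

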